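# Chock a row of lying vials on their rest

### The job

Four amber vials lie loose on their sides on the flat vial rest, and could roll off. Fetch the wedge-shaped chock, set it on the rest behind the vials with its steep face to them (the long ramp away from them), and slide it up so that the vials roll together into a closed row against the stop bar, held snugly and squarely between stop and chock with no play left; then let go. It is glass: do not pick the vials up or ram them hard, and leave the other things where they are.

Things in the scene. Friction and masses are not known exactly. Their poses are not given: they have to be found in the camera images.
- rest: Fixed vial rest: bare metal plate 120 mm (its x) by 300 mm (its y), 6 mm thick, on the worktop, no side rims. An upright dark stop bar, 120 mm long, 14 mm thick, top 40 mm over the worktop, crosses its +y end. Origin: centre of the underside; y points along the plate to the stop bar, z up.
- stop_face (a point): Middle of the stop bar's inner face (the face towards the vials), at the height of the plate's top; 130 mm along the rest's +y from its origin. Axes as the rest's.
- vial_mid_0 (a point): Amber vial with black cap, 79 mm long, 25.6 mm diameter, 35 g, lying on its side roughly across the rest, free to roll. Point: on its axis half-way along, 12.8 mm above the plate; z axis = the vial's axis towards the cap, x and y turn as it rolls. At the start the nearest to the stop bar; gaps of 5 to 30 mm between stop and vials.
- vial_mid_1 (a point): Same kind of vial, second from the stop bar; same point and axes.
- vial_mid_2 (a point): Same kind of vial, third from the stop bar; same point and axes.
- vial_mid_3 (a point): Same kind of vial, farthest from the stop bar, so the one the chock meets; about 100 to 108 mm of bare plate lie between it and the plate's open end. Same point and axes.
- chock: Loose grey chock, 0.2 to 0.4 kg, near the rest's open end, to its right or in front: a wedge block 100 mm long (its x), 24 mm high, 70 mm deep at the foot. Its +y face is steep and overhangs by 10 degrees; its -y side is a 45 degree ramp down to a thin tail. Origin on the underside, 30 mm behind the steep face's upper edge and 40 mm ahead of the tail edge; z up.
- chock_grip (a point): Upright black grip rib on the chock, 60 mm long (x), 16 mm thick (y), standing from 24 to 64 mm above the chock's underside. The point is inside the rib at mid-length and mid-thickness, 50 mm above the underside; x runs along the rib, +y points from the rib to the steep face, z up.
- chock_nose (a point): Middle of the upper edge of the chock's steep face, its foremost line: 34 mm along +y from chock_grip and 26 mm below it; axes as the chock's. With the chock flat on the plate and the face touching a lying vial, this point is 11 mm short of the vial's axis along the plate; the closed row then resists firmly.
- carton_mid (a point): Bystander: small carton 60 x 85 x 60 mm on the worktop, loose; its centre. It and the chock may have changed places.
- dish: Bystander: clear lidded dish, 59 mm across, 14 mm high, loose; centre of its underside.
- marker_pen: Bystander: thick pen 135 mm long, 17 mm across, loose on the worktop; its underside.
- lidded_jar: Bystander: clear jar with a screw lid, 65 mm across, 99 mm high, loose, beyond the rest; centre of its underside.
There are look-alikes about, which are no part of the job. Leave any pink, turquoise or yellow look-alike of the part that bears vial_mid_1 alone.

How it is judged:
By the outcome, as a careful person would: the job done as asked, in the order asked, and still so for the second after the job is handed in, with the robot touching nothing.
It also fails if it takes over 40 s, if anything falls off the work surface, if the arm or the gripper's body presses on something with over 40 N, if the wrist force passes 120 N, or if a joint passes its speed limit or range.

### The arm

A 6-joint arm with a two-finger parallel gripper is mounted at the origin on a cart in front of the work surface, level with it; the furniture and walls round the work are solid. World frame = base frame: x ahead of the robot, y to its left, z up, the work surface at z = 0. Lengths are in mm, angles in degrees, forces in N, time in s.
With the tool pointing down it reaches from about 350 to 850 mm from the base axis. Payload 8.1 kg.
Tool frame: the origin (TCP) lies midway between the tips of the shut fingers; the grasp point (between the pads) lies 19 mm behind it; z points along the fingers, y is the direction in which the jaws open and shut (so a half turn about z gives the same grasp; the last joint's range is limited). The gripper opens to 85 mm and grips with 20 to 120 N. Pads are 22 mm wide; open, the fingers measure 114 mm over their backs; the gripper's body (76 mm by 85 mm) begins 54 mm behind the grasp point. The pads swing forward as they close: fully open they stand 13 mm farther back than shut.
Start: joints at [-70.382, 7.471, 85.268, -0, 87.261, -4.893], TCP at [248.942, -545.924, 231.292] pointing down, gripper open.
Joint ranges: [-169.43, 169.43], [-51.17, 129.36], [1.28, 143.12], [-76.62, 256.62], [0, 156.53], [-152.29, 152.29]. Speed limits (degrees/s): [136.94, 136.94, 159.86, 180, 180, 180].

### API

Orientations are given as [roll, pitch, yaw] about the fixed x, y, z axes, in that order (R = Rz(yaw) Ry(pitch) Rx(roll)).
In Python, from bench import r gives the robot as it stands.
- The arm moves only by the shell command python3 -m jog 'ROWS' [FORCE]. ROWS is JSON, a list of rows, each a list of 5 numbers: the shift along the tool's x, y, z in m, then the turn about the tool's z in rad, then the opening, from 0 (shut) to 1 (fully open). A call has 1 to 20 rows; each row is the pose to reach, as a shift and turn from the pose measured when the call began, along the tool's axes at that moment; what a row does not reach only later rows make up. A row lasts 1/10 s, in which the tool goes at most 50 mm and 8.59 degrees, less where a joint would pass 70% of its speed; a pose out of reach is approached as far as the arm can. A call with a gripper value outside its range is refused whole. The fingers move at their own pace and stop on an object; FORCE is the grip in N (left out, the last holds). Time passes only in rows, so rows that repeat a pose let the fingers close. It gives the time, the measured TCP pose, the force and the opening at its end, in the units of the state.
- r.sense(): the state, without advancing time (a new reading comes with each control period).
- r.snapshot(name): name is "side" or "top" or "wrist"; returns a dict with "pixels" (384x512x3 uint8, red, green, blue), "K" (3x3 intrinsics, pixels), "R" (3x3) and "t" (3): a world point X has camera coordinates R X + t. Camera axes: x right, y down, z forward; pixel columns grow to the right and rows downward; lengths in mm; the calibration is good to about 2 mm. A picture is of the moment at which its call begins. There is no depth.
- r.hand_in(): hands the job in, once; it reports no verdict.
The state is a dict: "time": time; "joint_pos": joint angles; "qd": joint speeds; "joint_efforts": joint torques, N m; "tool_pos": TCP position; "tcp_rot": TCP orientation; "ft_force": force on the tool from outside, world axes, zero at the start; "wrist_torque": the same for the moment, N m; "finger_gap": finger opening in mm.
Only numpy, scipy, OpenCV 4.12 (cv2) and the standard library are available. Lean on these libraries where they do the work, as an engineer would, in place of code of your own. Each camera call takes 0.05 s, during which the arm holds its last target.

## Working session

There is one attempt and no reset: what is moved stays moved. The work goes in short steps, Python scripts to look and compute and a shell command to move; the robot and the scene stay as the last step left them, time stands still between calls to the robot, and variables do not carry over. Pictures are saved under pics/ and viewed, and the job is handed in when it is done.

```bash
ls; mkdir -p pics; python3 - <<'E'
from bench import r
import cv2, pickle
s=r.sense(); print({k:s[k] for k in('time','tool_pos','tcp_rot','ft_force','finger_gap')})
d={}
for n in("side","top","wrist"):
    p=r.snapshot(n); d[n]=p
    cv2.imwrite(f"pics/{n}0.png",p["pixels"][:,:,::-1])
pickle.dump(d,open("s0.pkl","wb"))
E
```

```text
pics
{'time': 0.0, 'tool_pos': array([ 248.75173988, -545.38107305,  230.21460198]), 'tcp_rot': array([-1.79890783e+02, -8.63495447e-03,  2.45140407e+01]), 'ft_force': array([-0.47513862,  0.14921711,  0.30969838]), 'finger_gap': 85.58038019519333}
```

View pics/side0.png

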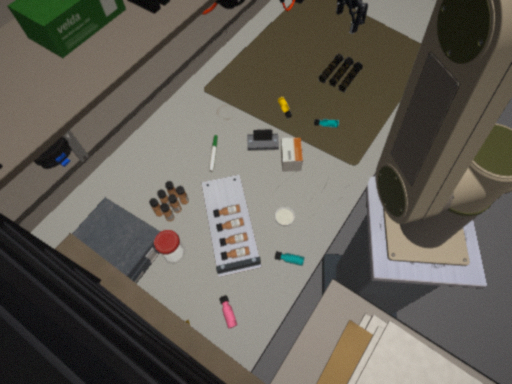

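View pics/top0.png

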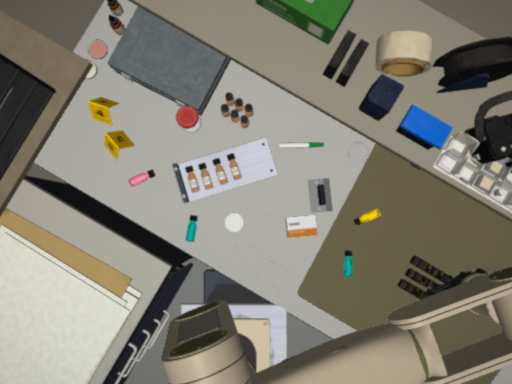

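View pics/wrist0.png

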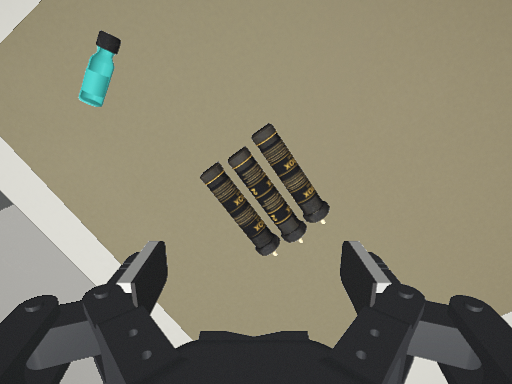

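The top view shows the rest around (225,170) with the stop at (180,183), vials at x=193–235, the chock at (320,195), the carton at (302,227), the dish at (234,222), the pen at (302,145) and the jar at (187,118). Next I'll look at close crops.

```bash
python3 - <<'E'
import pickle,cv2
d=pickle.load(open("s0.pkl","rb"))
t=d["top"]["pixels"][:,:,::-1]; s=d["side"]["pixels"][:,:,::-1]
cv2.imwrite("pics/tc1.png",cv2.resize(t[125:215,165:285],None,fx=6.5,fy=6.5,interpolation=cv2.INTER_CUBIC))
cv2.imwrite("pics/tc2.png",cv2.resize(t[170:245,275:345],None,fx=8,fy=8,interpolation=cv2.INTER_CUBIC))
cv2.imwrite("pics/sc2.png",cv2.resize(s[120:180,240:310],None,fx=9,fy=9,interpolation=cv2.INTER_CUBIC))
cv2.imwrite("pics/sc1.png",cv2.resize(s[170:280,195:265],None,fx=5.4,fy=5.4,interpolation=cv2.INTER_CUBIC))
for n in d: print(n,d[n]["K"].round(1).tolist(),d[n]["R"].round(3).tolist(),d[n]["t"].round(1).tolist(), (-d[n]["R"].T@d[n]["t"]).round(0))
E
```

```text
side [[374.8, 0.0, 256.4], [0.0, 374.8, 186.3], [0.0, 0.0, 1.0]] [[-0.997, -0.079, -0.014], [-0.063, 0.877, -0.477], [0.05, -0.474, -0.879]] [477.0, 112.1, 1077.7] [ 428.  451. 1007.]
top [[480.2, 0.0, 260.1], [0.0, 480.2, 196.7], [0.0, 0.0, 1.0]] [[0.005, -1.0, 0.007], [-0.999, -0.006, -0.05], [0.05, -0.006, -0.999]] [-81.8, 472.6, 1439.0] [ 400.  -70. 1461.]
wrist [[295.4, 0.0, 253.3], [0.0, 295.4, 190.4], [0.0, 0.0, 1.0]] [[0.415, -0.91, -0.0], [-0.872, -0.398, 0.287], [-0.261, -0.119, -0.958]] [-598.6, -37.6, 378.6] [ 314. -515.  373.]
```

View pics/tc1.png

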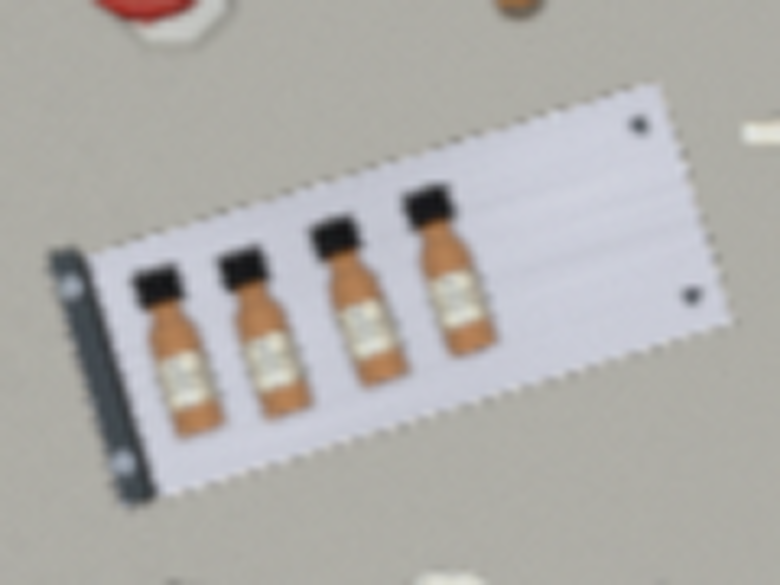

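View pics/tc2.png

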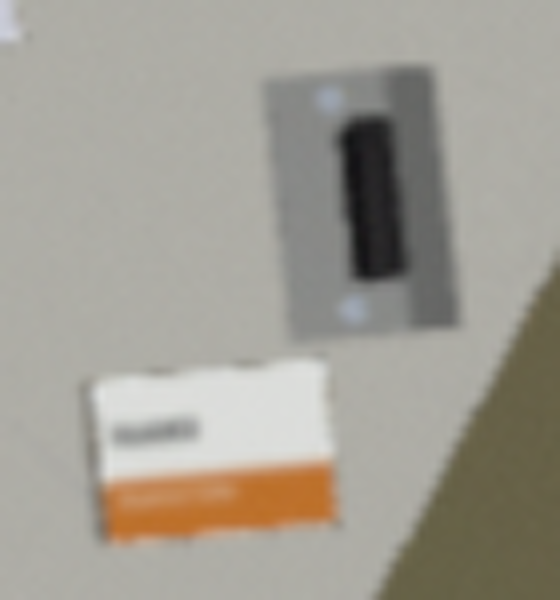

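View pics/sc2.png

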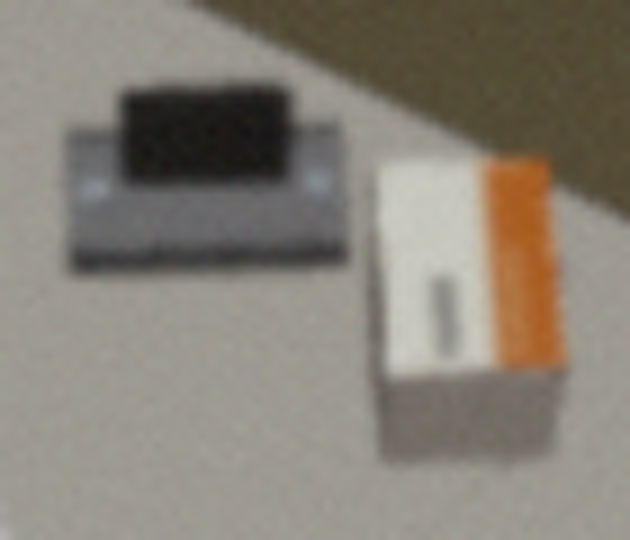

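View pics/sc1.png

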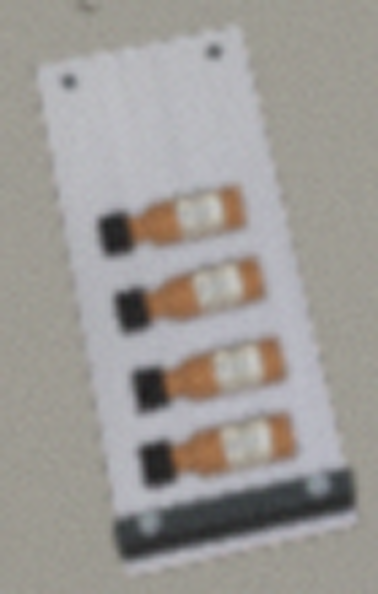

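Candidates (top view):
- **Wanted vials:** the four lying amber vials on the rest, at (193,178), (206,175), (221,170) and (235,165).
- **Vial look-alikes:** six upright ambers around (237,108), pink (142,178), turquoise (192,228) and (348,264), yellow (370,216), black cells (420,275).
- **Chock:** only the grey block with a black rib at (320,195). Its dark ramp is on the image right, so the steep face points image left (+y), as the description needs.

Next I'll measure.

```bash
cat > h.py <<'E'
import numpy as np,cv2
def ray(p,uv,z):
    d=p["R"].T@np.linalg.inv(p["K"])@np.array([uv[0],uv[1],1.]); c=-p["R"].T@p["t"]
    return c+d*(z-c[2])/d[2]
def proj(p,X):
    q=p["K"]@(p["R"]@np.asarray(X,float)+p["t"]); return q[:2]/q[2]
def tri(p1,u1,p2,u2):
    P=[p["K"]@np.c_[p["R"],p["t"]] for p in(p1,p2)]
    X=cv2.triangulatePoints(P[0],P[1],np.array(u1,float).reshape(2,1),np.array(u2,float).reshape(2,1)).ravel()
    return X[:3]/X[3]
def blobs(m,amin):
    n,l,s,c=cv2.connectedComponentsWithStats(m.astype(np.uint8))
    return [(s[i,4],c[i],(l==i)) for i in range(1,n) if s[i,4]>=amin]
def lineang(m):
    pass
E
python3 - <<'E'
import pickle; from h import *
d=pickle.load(open("s0.pkl","rb"))
R={'top':((165,285),(125,215)),'side':((195,265),(170,280))}
for n in('top','side'):
    p=d[n]; im=p["pixels"].astype(int); r_,g,b=im[...,0],im[...,1],im[...,2]
    (x0,x1),(y0,y1)=R[n]; w=np.zeros(r_.shape,bool); w[y0:y1,x0:x1]=1
    am=(r_-b>50)&w&(g<200)
    print(n,'amber')
    for a,c,m in sorted(blobs(am,15),key=lambda t:t[1][0 if n=='top' else 1]):
        print(a,c.round(1),ray(p,c,18.8).round(1))
    cap=(im.max(2)<50)&w
    print('caps')
    for a,c,m in blobs(cap,8): print(a,c.round(1),ray(p,c,18.8).round(1))
    pl=(b-r_>8)&(b>150)&w
    pl=max(blobs(pl,100),key=lambda t:t[0])[2]
    ys,xs=np.nonzero(pl); hull=cv2.convexHull(np.c_[xs,ys].astype(np.float32))
    q=cv2.minAreaRect(hull); bx=cv2.boxPoints(q)
    W=np.array([ray(p,u,6) for u in bx]); print('plate',bx.round(1).tolist(),W.round(1).tolist(), [np.linalg.norm(W[i]-W[i-1]).round(0) for i in range(4)])
    w2=np.zeros_like(w)
    if n=='top': w2[178:215,300:335]=1
    else: w2[125:145,245:285]=1
    rb=(im.max(2)<(45))&w2
    for a,c,m in blobs(rb,20):
        ys,xs=np.nonzero(m); q=cv2.minAreaRect(np.c_[xs,ys].astype(np.float32)); print('rib',a,c.round(1),q,ray(p,c,60).round(1),[ray(p,u,60).round(0).tolist() for u in cv2.boxPoints(q)])
E
```

```text
top amber
35 [186.9 125.9] [686.4 143.5  18.8]
40 [191.  175.4] [535.8 129.2  18.8]
25 [194.9 188.9] [495.3 117.   18.8]
44 [204.3 172.6] [544.6  89.2  18.8]
22 [208.4 185.9] [504.7  76.4  18.8]
42 [218.5 167.8] [559.6  46.7  18.8]
23 [223.1 180.9] [520.   32.3  18.8]
44 [232.5 163.1] [573.9   4.4  18.8]
24 [237.  176.2] [534.5  -9.4  18.8]
caps
18 [230.4 156.3] [594.4  11.   18.8]
18 [215.9 161.1] [579.7  54.7  18.8]
20 [202.  165.9] [564.9  96.4  18.8]
20 [189.  168.7] [556.2 135.4  18.8]
plate [[177.6999969482422, 164.10000610351562], [265.1000061035156, 137.39999389648438], [276.29998779296875, 173.89999389648438], [188.8000030517578, 200.60000610351562]] [[571.3, 171.9, 6.0], [655.0, -93.9, 6.0], [543.4, -128.3, 6.0], [460.5, 136.7, 6.0]] [np.float64(116.0), np.float64(279.0), np.float64(117.0), np.float64(278.0)]
rib 99 [321.  194.5] ((320.94512939453125, 194.506103515625), (18.883792877197266, 5.300714015960693), 83.6598129272461) [ 478.3 -257.1   60. ] [[505.0, -246.0, 60.0], [507.0, -262.0, 60.0], [452.0, -268.0, 60.0], [450.0, -252.0, 60.0]]
side amber
19 [237.6 208. ] [533.9  -7.2  18.8]
44 [223.6 211.2] [573.2   5.9  18.8]
17 [240.9 221.6] [519.9  34.9  18.8]
46 [226.8 225. ] [559.1  48.3  18.8]
20 [244.7 236.2] [505.   78.2  18.8]
50 [230.3 239.6] [544.   91.1  18.8]
20 [246.6 250.3] [495.9 118.6  18.8]
52 [231.8 253.7] [535.5 131.1  18.8]
caps
16 [215.9 212.9] [595.   12.9  18.8]
17 [219.2 227.2] [579.7  56.3  18.8]
18 [222.3 241.6] [565.6  98.5  18.8]
21 [223.6 255.2] [557.4 137.1  18.8]
9 [234.9 267.4] [522.9 168.7  18.8]Traceback (most recent call last):
  File "<stdin>", line 15, in <module>
ValueError: max() iterable argument is empty
```

The first view gives a rest yaw of about 17.5°, with the middle of its open end near (599,-111). The rib is near (478,-257) with yaw about 6°. I'll move above the chock for a wrist view.

```bash
python3 -m jog '[[0.03,-0.015,0.0,0.03,1],[0.065,-0.033,0.01,0.08,1],[0.10,-0.05,0.02,0.13,1],[0.135,-0.07,0.03,0.18,1],[0.17,-0.087,0.03,0.23,1],[0.205,-0.105,0.04,0.28,1],[0.24,-0.122,0.05,0.318,1],[0.275,-0.14,0.06,0.318,1],[0.305,-0.155,0.06,0.318,1],[0.328,-0.167,0.06,0.318,1],[0.328,-0.167,0.06,0.318,1],[0.328,-0.167,0.06,0.318,1],[0.328,-0.167,0.06,0.318,1]]' 40
python3 - <<'E'
from bench import r
import cv2,pickle
p=r.snapshot("wrist"); pickle.dump(p,open("w1.pkl","wb")); cv2.imwrite("pics/w1.png",p["pixels"][:,:,::-1])
E
```

```text
time: 1.45
tool_pos: [477.4, -258.0, 170.6]
tcp_rot: [-179.9, 0.0, 6.3]
ft_force: [-0.7, -0.1, 1.0]
finger_gap: 85.2
```

View pics/w1.png

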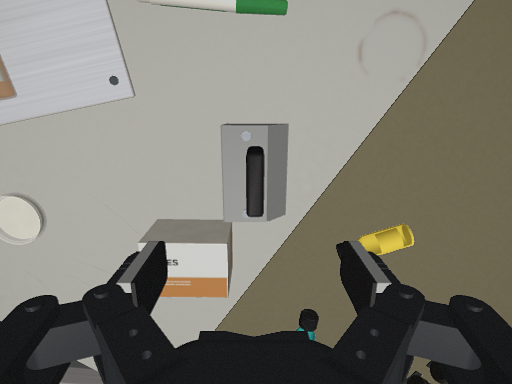

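The wrist picture shows the chock at (255,172). Its rib runs from (255,148) to (255,216), the long grey top is on the left (+y), and the ramp is on the right. The carton, at (190,258), is clear of the finger paths.

```bash
python3 - <<'E'
import pickle; from h import *
p=pickle.load(open("w1.pkl","rb")); im=p["pixels"].astype(int)
c=p["pixels"][110:235,205:305,::-1]; cv2.imwrite("pics/w1c.png",cv2.resize(c,None,fx=4.8,fy=4.8,interpolation=cv2.INTER_CUBIC))
w=np.zeros(im.shape[:2],bool); w[115:230,212:300]=1
for nm,m in(('rib',(im.max(2)<75)&w),):
    a,c,m=max(blobs(m,50),key=lambda t:t[0])
    ys,xs=np.nonzero(m); q=cv2.minAreaRect(np.c_[xs,ys].astype(np.float32)); print(nm,a,c.round(1),q)
    for z in(64,24): print(z,ray(p,c,z).round(1),[ray(p,u,z).round(1).tolist() for u in cv2.boxPoints(q)])
print('tcp axis', proj(p,[477.4,-258,64]), proj(p,[477.4,-258,24]))
print([im[160,x].tolist() for x in range(214,296,3)])
E
```

```text
rib 1221 [254.7 181. ] ((254.49996948242188, 180.99996948242188), (69.99998474121094, 16.999996185302734), 90.0)
64 [ 483.4 -257.9   64. ] [[513.0, -247.3, 64.0], [514.6, -261.5, 64.0], [451.7, -269.0, 64.0], [450.0, -253.7, 64.0]]
24 [ 472.9 -259.2   24. ] [[507.2, -246.9, 24.0], [509.0, -263.4, 24.0], [436.1, -272.1, 24.0], [434.1, -254.4, 24.0]]
tcp axis [254.01752256 187.63554544] [253.9332745  176.60036668]
[[173, 173, 165], [174, 173, 167], [173, 172, 165], [149, 149, 146], [149, 148, 146], [149, 150, 146], [149, 149, 147], [149, 149, 146], [149, 150, 146], [151, 150, 147], [152, 153, 148], [26, 25, 25], [42, 41, 42], [48, 46, 47], [52, 51, 50], [52, 50, 51], [29, 27, 29], [156, 156, 153], [112, 112, 110], [113, 114, 112], [112, 112, 110], [112, 113, 111], [112, 114, 110], [113, 114, 113], [117, 118, 115], [173, 174, 166], [174, 173, 167], [174, 173, 166]]
```

View pics/w1c.png

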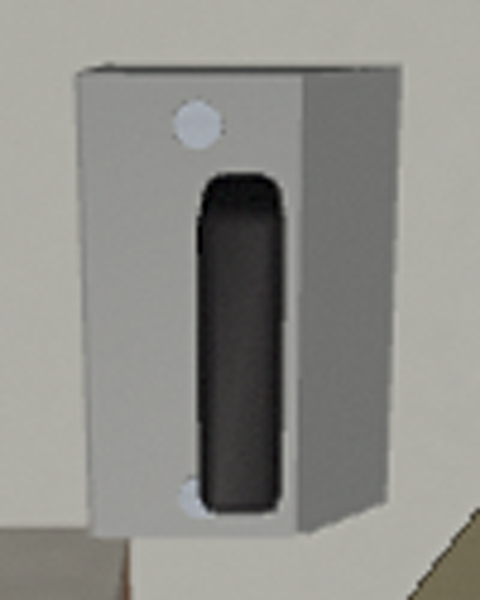

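```bash
python3 - <<'E'
import pickle; from h import *
p=pickle.load(open("w1.pkl","rb"))
f=lambda x,y,z: ray(p,(205+x/4.8-.4,110+y/4.8-.4),z)
A=[f(78,72,24),f(92,535,24),f(303,72,24),f(298,533,24),f(242,215,64),f(242,510,64)]
for a in A: print(a.round(1))
for i in(0,2,4): v=A[i]-A[i+1]; print(np.linalg.norm(v).round(1),np.degrees(np.arctan2(v[1],v[0])).round(2),((A[i]+A[i+1])/2).round(1))
E
```

```text
[ 525.  -220.8   24. ]
[ 425.9 -231.6   24. ]
[ 529.9 -265.5   24. ]
[ 431.3 -276.6   24. ]
[ 506.8 -255.6   64. ]
[ 451.1 -261.8   64. ]
99.7 6.22 [ 475.4 -226.2   24. ]
99.2 6.43 [ 480.6 -271.1   24. ]
56.0 6.36 [ 478.9 -258.7   64. ]
```

```bash
python3 -m jog '[[0.0015,0.0015,0.03,0,1],[0.0015,0.0015,0.065,0,1],[0.0015,0.0015,0.1,0,1],[0.0015,0.0015,0.12,0,1],[0.0015,0.0015,0.135,0,1],[0.0015,0.0015,0.1375,0,1],[0.0015,0.0015,0.1375,0,1],[0.0015,0.0015,0.1375,0,0.5],[0.0015,0.0015,0.1375,0,0.3],[0.0015,0.0015,0.1375,0,0],[0.0015,0.0015,0.1375,0,0],[0.0015,0.0015,0.1375,0,0],[0.0015,0.0015,0.1375,0,0],[0.0015,0.0015,0.1375,0,0],[0.0015,0.0015,0.1375,0,0]]' 60
python3 - <<'E'
from bench import r
import cv2,pickle
p=r.snapshot("wrist"); cv2.imwrite("pics/w2.png",p["pixels"][:,:,::-1]); s=r.sense(); print(s["tool_pos"],s["tcp_rot"],s["finger_gap"],s["ft_force"])
E
```

```text
time: 3.0
tool_pos: [479.1, -259.4, 33.6]
tcp_rot: [-179.9, 0.0, 6.2]
ft_force: [-1.2, 2.8, 5.3]
finger_gap: 15.1
[ 479.14295331 -259.42704271   33.65305634] [-1.79941709e+02  1.50933067e-02  6.23710684e+00] 15.33329939669156 [-2.22393612  2.30529947  5.99456637]
```

View pics/w2.png

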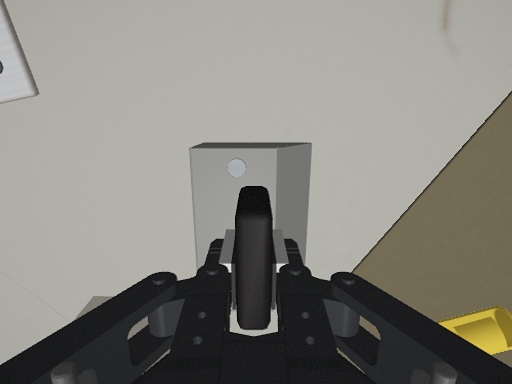

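The rib is gripped at 15 mm. Now I'll lift and carry the chock to a hover over the open end.

```bash
python3 -m jog '[[0,0,-0.01,0,0],[0,0,-0.035,0,0],[0,0,-0.065,0,0],[0,0,-0.09,0,0],[0.015,-0.02,-0.1,-0.05,0],[0.035,-0.05,-0.1,-0.1,0],[0.058,-0.085,-0.1,-0.15,0],[0.08,-0.12,-0.1,-0.197,0],[0.1,-0.15,-0.1,-0.197,0],[0.115,-0.17,-0.1,-0.197,0],[0.1255,-0.184,-0.1,-0.197,0],[0.1255,-0.184,-0.1,-0.197,0],[0.1255,-0.184,-0.1,-0.197,0],[0.1255,-0.184,-0.1,-0.197,0]]' 60
python3 - <<'E'
from bench import r
import cv2,pickle
d={}
for n in("wrist","top","side"):
    p=r.snapshot(n); d[n]=p; cv2.imwrite(f"pics/{n}3.png",p["pixels"][:,:,::-1])
pickle.dump(d,open("s3.pkl","wb"))
E
```

```text
time: 4.45
tool_pos: [583.4, -64.1, 133.6]
tcp_rot: [-179.9, 0.0, 17.5]
ft_force: [-0.3, 0.2, -3.1]
finger_gap: 15.5
```

View pics/wrist3.png

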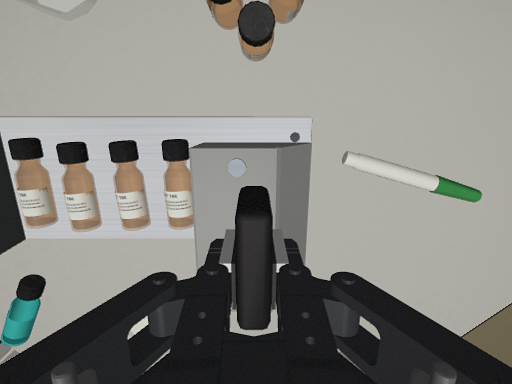

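View pics/top3.png

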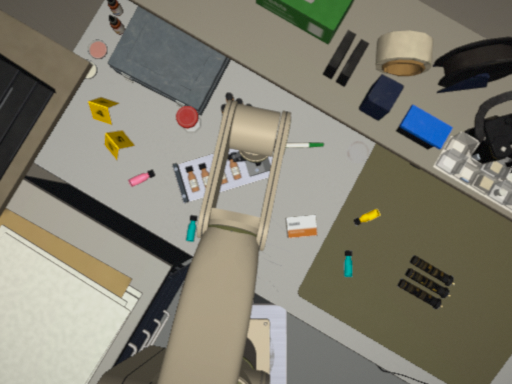

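View pics/side3.png

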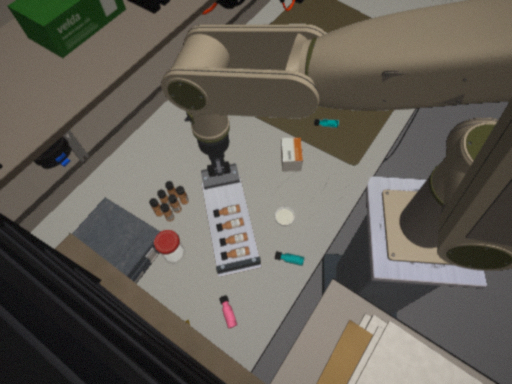

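The wrist view shows the chock held square above the plate. The plate's upper edge runs from (5,117) to its corner at (311,118), and the vials are at x=33–178 px. Next I'll check the rest pose and yaw from this view.

```bash
python3 - <<'E'
import pickle; from h import *
p=pickle.load(open("s3.pkl","rb"))["wrist"]; im=p["pixels"].astype(int)
# upper edge of plate
pts=[]
for x in range(10,306,4):
    col=(im[105:130,x,2]-im[105:130,x,0]); g=np.nonzero(col>6)[0]
    if len(g): pts.append((x,105+g[0]-.5))
l=cv2.fitLine(np.float32(pts),cv2.DIST_HUBER,0,.01,.01).ravel(); y=lambda x:l[3]+(x-l[2])*l[1]/l[0]
A=ray(p,(10,y(10)),6);B=ray(p,(310.8,y(310.8)),6); v=A-B; print(y(10),y(310),A,B,'rest yaw',np.degrees(np.arctan2(-v[0],v[1])))
low=[]
for x in list(range(30,185,4)):
    col=(im[228:248,x,2]-im[228:248,x,0]); g=np.nonzero(col>6)[0]
    if len(g): low.append((x,228+g[-1]+.5))
l=cv2.fitLine(np.float32(low),cv2.DIST_HUBER,0,.01,.01).ravel()
C=ray(p,(100,y(100)),6); 
C1=ray(p,(30,y(30)),6);C2=ray(p,(185,y(185)),6);v=C1-C2;print('lower',C1,C2,np.degrees(np.arctan2(-v[0],v[1])))
th=np.radians(17.5); ex=np.array([np.cos(th),np.sin(th)]);ey=np.array([-ex[1],ex[0]])
M=B[:2]-60*ex; print('open mid',M, 'width',(B-C2)[:2]@ex)
for n in('cap',):
    w=np.zeros(im.shape[:2],bool);w[130:165,5:192]=1
    for a,c,m in blobs((im.max(2)<45)&w,60): 
        X=ray(p,c,18.8); print('cap',c.round(1),X.round(1),((X[:2]-M)@ex).round(1),((X[:2]-M)@ey).round(1))
print('tcp in rest',(np.array([583.4,-64.1])-M)@ex,(np.array([583.4,-64.1])-M)@ey)
c=p["pixels"][105:255,0:330,::-1]; cv2.imwrite("pics/w3c.png",cv2.resize(c,None,fx=2.4,fy=2.4))
E
```

```text
111.80576 120.49306 [579.53340331 161.31409108   6.        ] [652.42261485 -95.39467347   6.        ] rest yaw 15.851225786391748
lower [465.59688517 133.55942578   6.        ] [515.24914352 -13.3901628    6.        ] 18.669408419236188
open mid [ 595.19959781 -113.43702144] width 106.16543285354074
cap [ 25.1 148.1] [555.5 136.9  18.8] 37.4 250.7
cap [174.8 149.5] [593.6  11.9  18.8] 36.1 120.0
cap [122.9 150.9] [578.7  55.   18.8] 34.9 165.6
cap [ 71.7 152.3] [564.   97.6  18.8] 33.7 210.6
tcp in rest 3.5824520376956284 50.60176114236477
```

View pics/w3c.png

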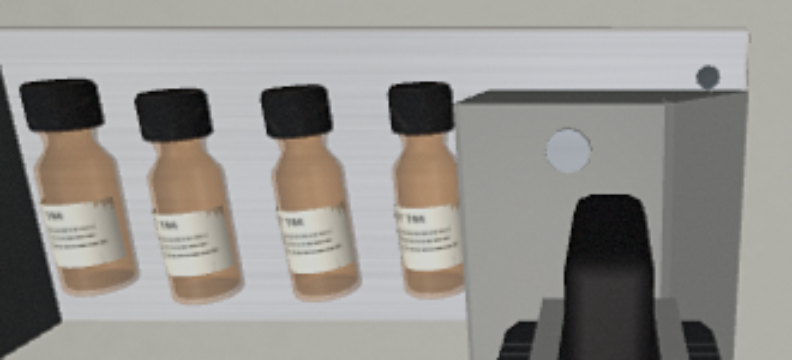

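```bash
python3 - <<'E'
import pickle; from h import *
p=pickle.load(open("s3.pkl","rb"))["wrist"]; g=cv2.cvtColor(p["pixels"],cv2.COLOR_RGB2GRAY).astype(float)
im=p["pixels"].astype(int); bl=im[...,2]-im[...,0]
for x in(40,100,200,300): print(x,[(int(g[y,x]),int(bl[y,x])) for y in range(112,124)])
for x in(60,100,150): print(x,[(int(g[y,x]),int(bl[y,x])) for y in range(233,245)])
def edge(xs,y0,y1,sgn):
    P=[]
    for x in xs:
        c=bl[y0:y1,x]; k=np.nonzero(c>=3)[0]
        if len(k): P.append((x,y0+(k[0]-.5 if sgn>0 else k[-1]+.5)))
    P=np.float32(P); med=np.median(P[:,1]); P=P[abs(P[:,1]-med)<3]
    k=np.polyfit(P[:,0],P[:,1],1); return k
for xs,y0,y1,s in((range(10,300,3),110,128,1),(range(40,185,3),230,246,-1)):
    k=edge(xs,y0,y1,s); a,b=xs[0],xs[-1]
    A,B=[ray(p,(x,np.polyval(k,x)),6) for x in(a,b)]; v=A-B; print(k,A.round(1),B.round(1),np.degrees(np.arctan2(-v[0],v[1])))
E
```

```text
40 [(170, -8), (170, -7), (171, -7), (168, -9), (137, -6), (171, -7), (187, 0), (194, 3), (190, 3), (191, 3), (191, 2), (190, 3)]
100 [(173, -8), (173, -8), (175, -8), (170, -9), (136, -6), (167, -6), (182, 2), (190, 5), (188, 4), (190, 3), (188, 3), (189, 3)]
200 [(174, -8), (174, -7), (175, -8), (172, -8), (138, -7), (172, -6), (187, 3), (194, 6), (190, 4), (193, 5), (191, 5), (192, 5)]
300 [(174, -9), (175, -8), (174, -7), (174, -8), (160, -8), (172, -6), (191, 3), (200, 6), (194, 6), (196, 6), (195, 7), (194, 6)]
60 [(193, 4), (195, 3), (191, 2), (192, 4), (193, 3), (184, -3), (170, -9), (171, -8), (173, -8), (172, -8), (172, -8), (172, -9)]
100 [(192, 5), (195, 5), (192, 3), (191, 4), (192, 3), (184, -3), (171, -8), (172, -8), (174, -8), (174, -8), (174, -9), (174, -7)]
150 [(194, 5), (193, 4), (191, 5), (190, 5), (190, 5), (184, -3), (172, -9), (174, -9), (174, -9), (175, -8), (175, -9), (174, -7)]
[-3.97532925e-03  1.18784209e+02] [573.4 160.9   6. ] [651.4 -83.6   6. ] 17.68730340359003
[-9.57016053e-16  2.37500000e+02] [463.5 123.5   6. ] [506.9 -14.4   6. ] 17.455228658894406
```

Rest yaw is confirmed at 17.5°, and the chock is centred to within 1 mm. Its nose is about 24 mm short of vial 3 and its tail about 14 mm inside the plate end, so I'll lower it.

```bash
python3 -m jog '[[0,0,0.02,0,0],[0,0,0.045,0,0],[0,0,0.065,0,0],[0,0,0.08,0,0],[0,0,0.087,0,0],[0,0,0.09,0,0],[0,0,0.092,0,0],[0,0,0.093,0,0],[0,0,0.0935,0,0],[0,0,0.0935,0,0]]'
python3 - <<'E'
from bench import r
import cv2,pickle
d={}
for n in("wrist","side"):
    p=r.snapshot(n); d[n]=p; cv2.imwrite(f"pics/{n}4.png",p["pixels"][:,:,::-1])
s=r.sense(); print(s["tool_pos"],s["ft_force"],s["wrist_torque"])
E
```

```text
time: 5.6
tool_pos: [584.0, -64.0, 40.9]
tcp_rot: [-180.0, -0.0, 17.4]
ft_force: [0.6, -0.0, -1.8]
finger_gap: 14.8
[583.85716222 -63.90970684  40.75102941] [ 0.59924482  0.66352566 -2.82836269] [-0.02077027 -0.00701466 -0.00520149]
```

View pics/wrist4.png

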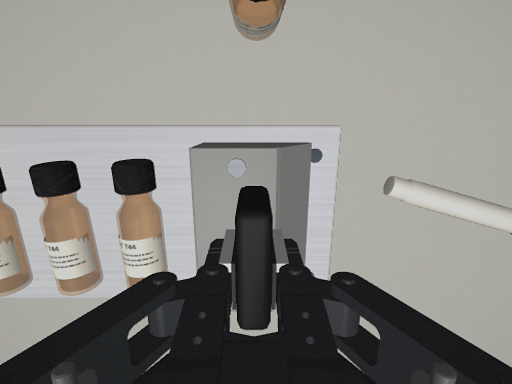

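It still carries its full weight (-2.8 N), so it sits about 1 mm above the plate. I'll lower it to contact.

```bash
python3 -m jog '[[0,0,0.0004,0,0],[0,0,0.0008,0,0],[0,0,0.0012,0,0],[0,0,0.0012,0,0],[0,0,0.0012,0,0]]'
```

```text
time: 6.2
tool_pos: [584.0, -63.9, 39.8]
tcp_rot: [-180.0, -0.0, 17.4]
ft_force: [-0.8, 0.2, 0.4]
finger_gap: 15.1
```

The chock is seated. Now I'll slide it slowly along the rest (tool -y).

```bash
python3 -m jog '[[0,-0.004,0,0,0],[0,-0.01,0,0,0],[0,-0.015,0,0,0],[0,-0.018,0,0,0],[0,-0.02,0,0,0],[0,-0.0215,0,0,0],[0,-0.023,0,0,0],[0,-0.0245,0,0,0],[0,-0.026,0,0,0],[0,-0.028,0,0,0],[0,-0.03,0,0,0],[0,-0.0325,0,0,0],[0,-0.035,0,0,0],[0,-0.0375,0,0,0],[0,-0.04,0,0,0],[0,-0.0425,0,0,0],[0,-0.045,0,0,0],[0,-0.0475,0,0,0],[0,-0.05,0,0,0],[0,-0.05,0,0,0]]'
python3 - <<'E'
from bench import r
import cv2
for n in("side","wrist"):
    p=r.snapshot(n); im=p["pixels"][:,:,::-1]
    if n=="side": im=cv2.resize(im[150:285,180:280],None,fx=4.4,fy=4.4,interpolation=cv2.INTER_CUBIC)
    cv2.imwrite(f"pics/{n}5.png",im)
s=r.sense(); print(s["tool_pos"],s["ft_force"])
E
```

```text
time: 8.2
tool_pos: [568.9, -15.8, 39.8]
tcp_rot: [-180.0, -0.0, 17.5]
ft_force: [-1.1, 1.3, -0.1]
finger_gap: 15.5
[568.91417691 -15.81510543  39.80730156] [-0.17065859  2.66135884  0.3118584 ]
```

View pics/side5.png

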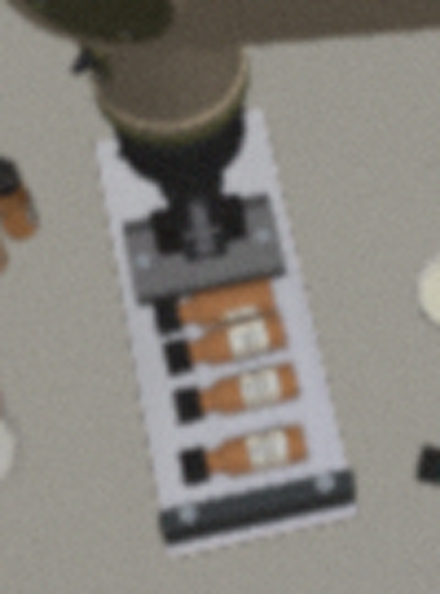

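View pics/wrist5.png

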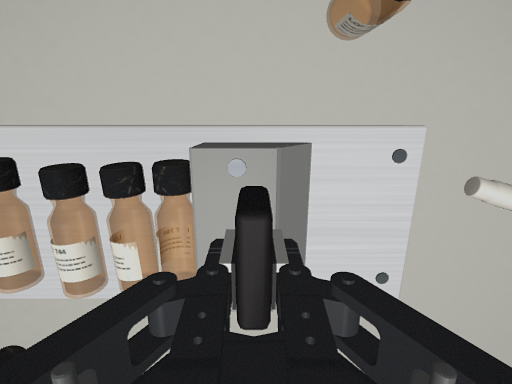

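Vial 3 has rolled with the chock and meets vial 2, with very little force. I'll continue at about 25 mm/s.

```bash
python3 -m jog '[[0,-0.0015,0,0,0],[0,-0.0035,0,0,0],[0,-0.006,0,0,0],[0,-0.0085,0,0,0],[0,-0.011,0,0,0],[0,-0.0135,0,0,0],[0,-0.016,0,0,0],[0,-0.018,0,0,0],[0,-0.02,0,0,0],[0,-0.022,0,0,0],[0,-0.024,0,0,0],[0,-0.026,0,0,0],[0,-0.028,0,0,0],[0,-0.03,0,0,0],[0,-0.032,0,0,0],[0,-0.034,0,0,0],[0,-0.0355,0,0,0],[0,-0.037,0,0,0],[0,-0.037,0,0,0]]'
python3 - <<'E'
from bench import r
import cv2
for n in("side","wrist"):
    p=r.snapshot(n); im=p["pixels"][:,:,::-1]
    if n=="side": im=cv2.resize(im[150:285,180:280],None,fx=4.4,fy=4.4,interpolation=cv2.INTER_CUBIC)
    cv2.imwrite(f"pics/{n}6.png",im)
s=r.sense(); print(s["tool_pos"],s["ft_force"])
E
```

```text
time: 10.2
tool_pos: [557.7, 19.8, 39.8]
tcp_rot: [-179.9, -0.0, 17.5]
ft_force: [-0.2, 0.6, -0.7]
finger_gap: 15.4
[557.71319403  19.7146169   39.86220491] [-0.59604193 -0.09296031 -0.96761089]
```

View pics/side6.png

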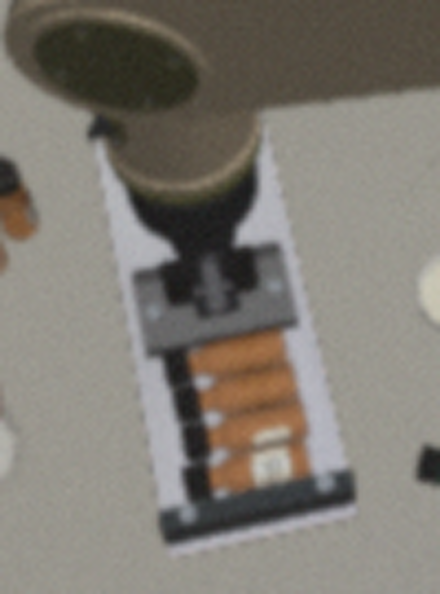

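View pics/wrist6.png

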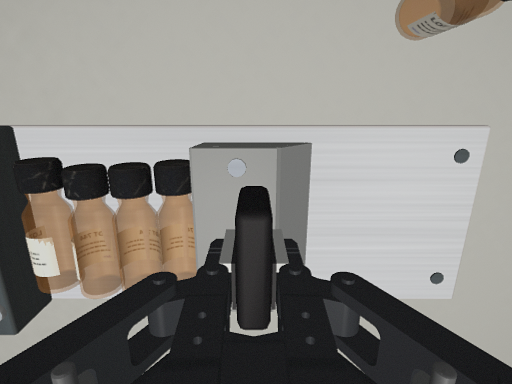

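```bash
python3 -m jog '[[0,-0.001,0,0,0],[0,-0.002,0,0,0],[0,-0.003,0,0,0],[0,-0.004,0,0,0],[0,-0.0045,0,0,0],[0,-0.005,0,0,0],[0,-0.0055,0,0,0],[0,-0.0055,0,0,0]]'
```

```text
time: 11.1
tool_pos: [556.0, 25.1, 39.8]
tcp_rot: [-179.9, -0.0, 17.5]
ft_force: [0.3, 0.1, -2.0]
finger_gap: 15.3
```

```bash
python3 -m jog '[[0,-0.0004,0,0,0],[0,-0.0008,0,0,0],[0,-0.001,0,0,0],[0,-0.001,0,0,0]]'
```

```text
time: 11.5
tool_pos: [555.8, 25.8, 39.9]
tcp_rot: [-179.9, -0.0, 17.5]
ft_force: [0.4, -3.1, -1.7]
finger_gap: 15.3
```

Contact is starting (-3 N). I'll press on in small steps and keep the chock down flat.

```bash
python3 -m jog '[[0,-0.0003,0.0003,0,0],[0,-0.0006,0.0004,0,0],[0,-0.0008,0.0004,0,0],[0,-0.0008,0.0004,0,0]]'
```

```text
time: 11.9
tool_pos: [555.9, 25.9, 39.8]
tcp_rot: [-180.0, -0.0, 17.5]
ft_force: [0.2, -5.6, 1.9]
finger_gap: 14.8
```

```bash
python3 -m jog '[[0,-0.0003,0,0,0],[0,-0.0006,0,0,0],[0,-0.0006,0,0,0]]'
```

```text
time: 12.2
tool_pos: [555.8, 26.0, 39.9]
tcp_rot: [180.0, -0.0, 17.5]
ft_force: [1.2, -6.4, -1.2]
finger_gap: 15.3
```

```bash
python3 -m jog '[[0,-0.0006,0.0003,0,0],[0,-0.0011,0.0005,0,0],[0,-0.0015,0.0005,0,0],[0,-0.0015,0.0005,0,0]]'
python3 - <<'E'
from bench import r
import cv2,pickle
d={}
for n in("side","wrist"):
    p=r.snapshot(n); d[n]=p;im=p["pixels"][:,:,::-1]
    if n=="side": im=cv2.resize(im[170:285,195:275],None,fx=5.2,fy=5.2,interpolation=cv2.INTER_CUBIC)
    cv2.imwrite(f"pics/{n}7.png",im)
pickle.dump(d,open("s7.pkl","wb"))
s=r.sense(); print(s["tool_pos"],s["ft_force"],s["wrist_torque"])
E
```

```text
time: 12.6
tool_pos: [555.9, 26.2, 39.9]
tcp_rot: [179.8, -0.1, 17.5]
ft_force: [-0.1, -10.4, 1.5]
finger_gap: 15.4
[555.88917191  26.18541257  39.87605292] [ 0.75104482 -9.01232393  1.71897598] [-1.69270291 -0.05758697  0.12881274]
```

View pics/side7.png

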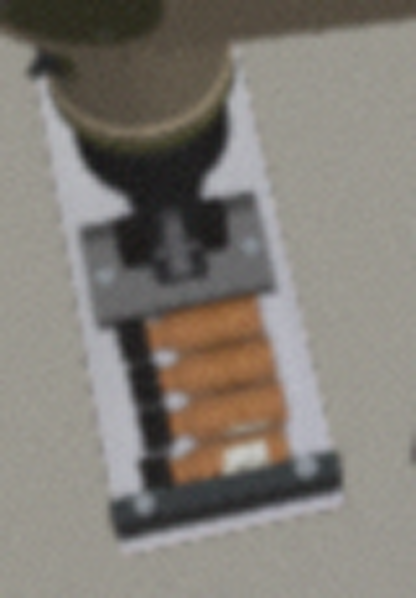

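View pics/wrist7.png

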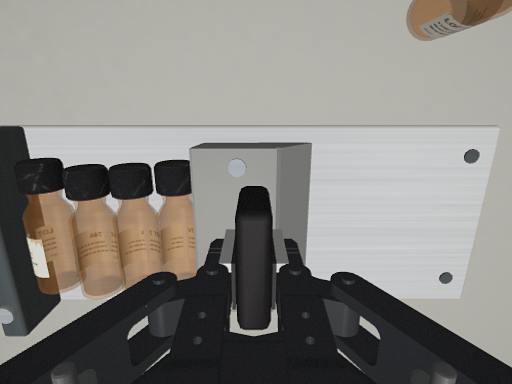

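The row is closed under about 10 N, with the chock within 0.5 mm of the predicted position. I'll ease the push to a light residual and open.

```bash
python3 -m jog '[[0,-0.0006,0,0,0],[0,-0.0004,0,0,0],[0,-0.0004,0,0,0],[0,-0.0004,0,0,0.2],[0,-0.0004,0,0,0.35],[0,-0.0004,0,0,0.5],[0,-0.0004,0,0,0.5],[0,-0.0004,0,0,0.5],[0,-0.0004,0,0,0.5]]' 20
python3 - <<'E'
from bench import r
import cv2,pickle
d={}
for n in("wrist","side"):
    p=r.snapshot(n); d[n]=p;im=p["pixels"][:,:,::-1]
    if n=="side": im=cv2.resize(im[170:285,195:275],None,fx=5.2,fy=5.2,interpolation=cv2.INTER_CUBIC)
    cv2.imwrite(f"pics/{n}8.png",im)
pickle.dump(d,open("s8.pkl","wb"))
E
```

```text
time: 13.6
tool_pos: [555.8, 26.7, 39.9]
tcp_rot: [179.8, -0.1, 17.5]
ft_force: [0.0, -0.0, -0.8]
finger_gap: 42.7
```

View pics/wrist8.png

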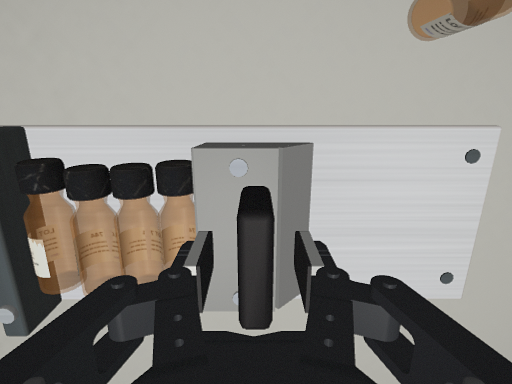

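View pics/side8.png

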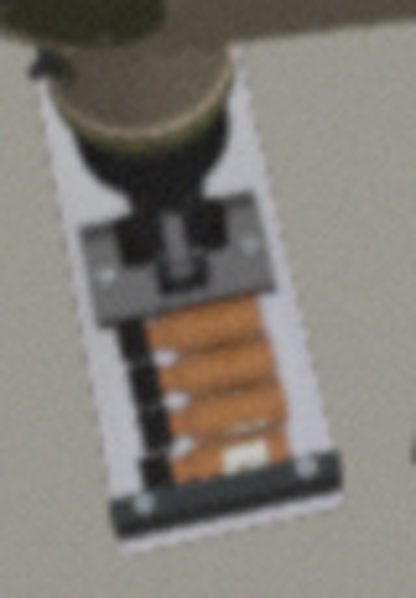

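The fingers are clear of the rib, with zero force, and the chock hasn't moved. I'll retreat straight up and check.

```bash
python3 -m jog '[[0,0,-0.005,0,0.5],[0,0,-0.02,0,0.5],[0,0,-0.045,0,0.5],[0,0,-0.08,0,0.5],[0,0,-0.12,0,0.5],[-0.02,0,-0.16,0,0.5],[-0.04,0,-0.19,0,0.5],[-0.05,0,-0.2,0,0.5],[-0.05,0,-0.2,0,0.5],[-0.05,0,-0.2,0,0.5]]'
python3 - <<'E'
from bench import r
import cv2,pickle
d={}
for n in("wrist","side"):
    p=r.snapshot(n); d[n]=p;im=p["pixels"][:,:,::-1]
    cv2.imwrite(f"pics/{n}9.png",im)
pickle.dump(d,open("s9.pkl","wb"))
E
```

```text
time: 14.7
tool_pos: [507.9, 12.1, 240.4]
tcp_rot: [179.8, -0.2, 17.4]
ft_force: [0.6, 0.6, -0.7]
finger_gap: 42.8
```

View pics/wrist9.png

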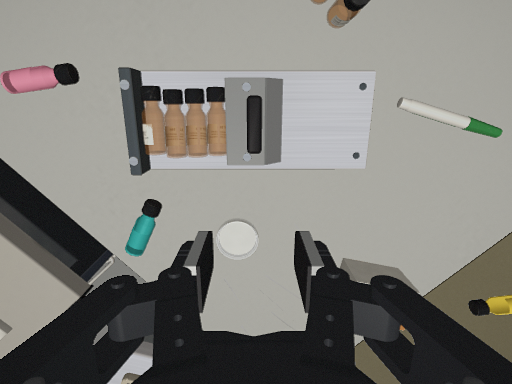

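View pics/side9.png

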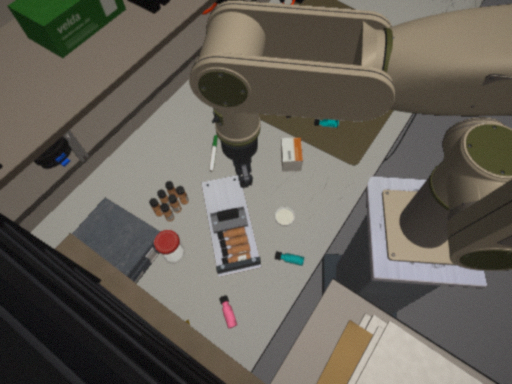

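```bash
python3 - <<'E'
import pickle; from h import *
p=pickle.load(open("s9.pkl","rb"))["wrist"]
c=p["pixels"][60:180,110:290,::-1]; cv2.imwrite("pics/w9c.png",cv2.resize(c,None,fx=4.4,fy=4.4,interpolation=cv2.INTER_CUBIC))
E
```

```text
(no output)
```

View pics/w9c.png

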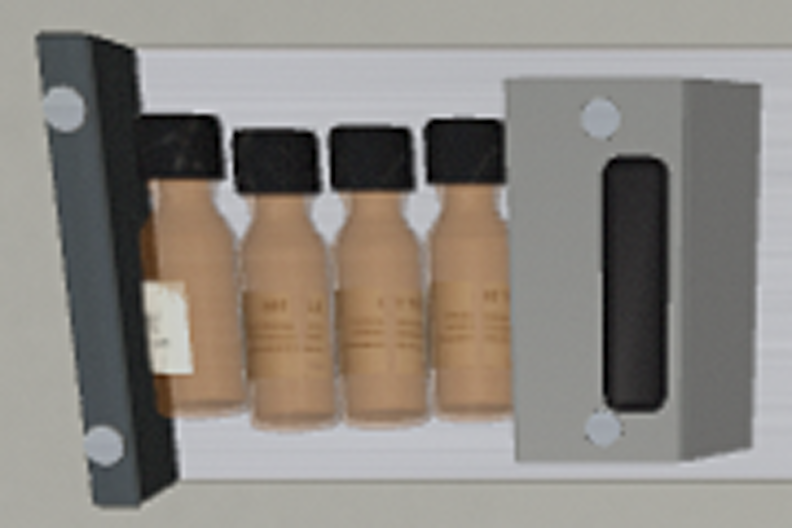

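```bash
python3 - <<'E'
import pickle; from h import *
p=pickle.load(open("s9.pkl","rb"))["wrist"]
f=lambda x,y,z: ray(p,(110+x/4.4-.4,60+y/4.4-.4),z)
th=np.radians(17.5); ex=np.array([np.cos(th),np.sin(th),0]);ey=np.array([-ex[1],ex[0],0])
def q(n,a,b,z):
    A,B=f(*a,z),f(*b,z);v=A-B; m=(A+B)/2; print(n,np.linalg.norm(v).round(1),'yaw',np.degrees(np.arctan2(v[1],v[0])).round(2),'ex,ey',(m@ex).round(1),(m@ey).round(1))
q('nose',(505,78),(517,461),30)
q('ramp edge',(684,78),(680,461),30)
q('stop top inner',(95,37),(138,506),40) 
q('stop edge2',(134,49),(178,483),40)
q('v1-2 boundary body',(332,250),(341,420),18.8)
q('v2-3',(426,250),(433,410),18.8)
q('v0-1',(241,250),(248,410),18.8)
E
```

```text
nose 99.2 yaw 17.76 ex,ey 537.9 -109.3
ramp edge 99.2 yaw 17.45 ex,ey 537.8 -154.6
stop top inner 118.1 yaw 16.36 ex,ey 537.2 -8.5
stop edge2 109.0 yaw 17.43 ex,ey 539.0 -18.9
v1-2 boundary body 46.6 yaw 16.8 ex,ey 521.2 -59.4
v2-3 43.8 yaw 17.43 ex,ey 522.6 -85.3
v0-1 43.8 yaw 15.12 ex,ey 522.7 -34.1
```

Nose-to-stop measures 100.8 mm (100.6 expected for a closed row), and the vial contacts are at 25.6, 50.9 and 76.8 mm from the stop. One more check: whether the release shifted the chock.

```bash
python3 - <<'E'
import pickle; from h import *
a=pickle.load(open("s7.pkl","rb"));b=pickle.load(open("s8.pkl","rb"));c=pickle.load(open("s9.pkl","rb"))
g=lambda p:cv2.cvtColor(p["pixels"],cv2.COLOR_RGB2GRAY).astype(np.float32)
def pc(A,B,x0,x1,y0,y1):
    A,B=g(A)[y0:y1,x0:x1],g(B)[y0:y1,x0:x1]; w=cv2.createHanningWindow(A.shape[::-1],cv2.CV_32F)
    return np.round(cv2.phaseCorrelate(A,B,w)[0],2)
W=(a["wrist"],b["wrist"])
for n,bx in dict(hole=(455,490,140,172),chockscrew=(222,254,152,184),cap1=(60,112,155,200),vial3=(155,190,160,240),cap0=(18,66,150,195)).items(): print(n,pc(*W,*bx))
# expected px shift for 0.5mm arm motion computed by calibration
for n,u,z in(('hole',(472,156),6),('screw',(237,168),30),('cap1',(87,180),25),('cap0',(40,175),25)):
    print(n,'expected',proj(b["wrist"],ray(a["wrist"],u,z))-np.array(u))
E
```

```text
hole [0.82 0.02]
chockscrew [ 1.24 -0.03]
cap1 [1.   0.56]
vial3 [0.9  0.03]
cap0 [0.87 0.44]
hole expected [0.96632194 0.07429267]
screw expected [1.07253328 0.05014373]
cap1 expected [1.04189135 0.02712743]
cap0 expected [1.056952   0.02132696]
```

The chock shifted about 0.15 mm at most on release, which is within the image noise. The vials and the bystanders haven't moved, so I'm handing in.

```bash
python3 - <<'E'
from bench import r
print(r.hand_in()); print(r.sense()["time"])
E
```

```text
the job is handed in; nothing more can be done
None
the job is handed in; nothing more can be done
```

The chock is on the rest with its steep face to the vials, and the four vials sit in a closed row against the stop bar. I gripped it by its rib, set it flat behind the vials and slid it up slowly. I pressed to about 10 N, eased off, opened the fingers and moved clear. I handed in shortly after 14.8 s; no verdict is reported.

**Last checks:**
- **Row closed:** the chock's nose is 100.8 mm from the stop, against 100.6 mm expected for a closed row. Measured this way it is good to about 1 mm.
- **Contacts:** the vials meet at 25.6, 50.9 and 76.8 mm from the stop, as they should.
- **Square:** the chock's edges read 17.5–17.8° against the rest's 17.5°.
- **Bystanders:** the carton, dish, pen, jar and look-alikes appear unmoved in the last pictures.

**Less certain:**
- **Vial 0 to vial 1 boundary:** it read 15.1° instead of 17.5°, while the other two read 16.8° and 17.4°. I put this down to the slanted view and did not check further.
- **Shift on release:** comparing pictures before and after letting go suggests the chock moved back by up to about 0.15 mm, which is at the noise level. I left it alone rather than push again.

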